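# Back off the print-bed clamp nut and swing the keeper clear

### The arm

A 7-joint arm with a two-finger parallel gripper is mounted at the origin on the work surface. World frame = base frame: x ahead of the robot, y to its left, z up, the work surface at z = 0. Lengths are in mm, angles in rad, forces in N, time in s.
With the tool pointing down it reaches from about 425 to 1025 mm from the base axis. Payload 3.6 kg.
Tool frame: the origin (TCP) lies at the centre of the arm's flange, where the gripper is bolted on; the fingertips stand 173 mm ahead of it and the grasp point (between the pads) lies 155 mm ahead of it; y points along the fingers, x is the direction in which the jaws open and shut, and the axes are right-handed (so a half turn about y gives the same grasp; the last joint's range is limited). The gripper opens to 85 mm and grips with 20 to 120 N. Pads are 22 mm wide; open, the fingers measure 114 mm over their backs; the gripper's body (76 mm by 85 mm) begins 54 mm behind the grasp point. The pads swing forward as they close: fully open they stand 13 mm farther back than shut.
Start: joints at [1.22, 0.591, 0.048, 1.609, -0.033, 0.943, -0.034], TCP at [184.146, -701.227, 404.702] pointing down, gripper open.
Joint ranges: [-2.69, 2.69], [-0.47, 2.24], [-1.27, 1.36], [0.19, 2.51], [-1.53, 4.68], [0.08, 2.07], [-3.09, 3.09]. Speed limits (rad/s): [2.57, 2.57, 3.14, 3.14, 3.14, 3.14, 3.14].

### API

Orientations are given as a rotation vector (axis times angle).
In Python, from cell import bot gives the robot as it stands. The module is installed in compiled form; this text tells all that it offers.
- The arm moves only by the tool apply_moves, never from a script. Its argument "moves" is a list of rows, each an object of numbers: "claw": the finger opening in mm, from 0 to 85.4; "dx", "dy", "dz": the shift along the tool's x, y, z in mm; "rx", "ry", "rz": the turn, a rotation vector about the tool's x, y, z in rad. In form: [{"claw": .., "dx": .., "dy": .., "dz": .., "rx": .., "ry": .., "rz": ..}, ...]. A call has 1 to 12 rows; each row is the pose to reach, as a shift and turn from the pose measured when the call began, along the tool's axes at that moment; what a row does not reach only later rows make up. A row lasts 1/10 s, in which the tool goes at most 50 mm and 8.59 degrees, less where a joint would pass 70% of its speed; a pose out of reach is approached as far as the arm can. A call with a gripper value outside its range is refused whole. The fingers move at their own pace and stop on an object; "force" is the grip in N (left out, the last holds). Time passes only in rows, so rows that repeat a pose let the fingers close. It gives the time, the measured TCP pose, the force and the opening at its end, in the units of the state.
- bot.sense(): the state, without advancing time (a new reading comes with each control period).
- bot.snapshot(name): name is "scene" or "top" or "wrist"; returns a dict with "img" (480x640x3 uint8, red, green, blue), "intrinsics" (3x3 intrinsics, pixels), "extrinsics" (4x4, takes a point from world to camera coordinates); the wrist camera has in their place "mount" (4x4, takes a point from camera to tool coordinates, whose origin is the TCP and whose axes are the tool frame's). Camera axes: x right, y down, z forward; pixel columns grow to the right and rows downward; lengths in mm; the calibration is good to about 2 mm. A picture is of the moment at which its call begins: read the wrist's pose just before it. There is no depth.
- bot.sign_off(): hands the job in, once; it reports no verdict.
Trained networks look in the newest picture that a camera, given by its name, has taken for a name from the list of things; names that differ only in an ending like _2 or _b are one class to them, and where a whole thing is asked for, a point or a joint stands for the part that bears it (a point fixed in the world has none). Each returns a list of dicts, best first, with "score" (0 to 1); they miss things now and then, are a little off and sometimes report something else, mostly with a low value. They report only what shows in the picture. A call takes as long as a camera call.
- bot.spot_in(query, camera): "point" ([x, y, z] in mm, in the coordinates of the camera as it stood for that picture, good to about 4 mm: the middle of the surface that is visible of it).
- bot.regions_of(query, camera): "pixels" (480x640 bool, what is visible of it).
The state is a dict: "t": time; "joint_pos": joint angles; "joint_velocities": joint speeds; "tau": joint torques, N m; "tool_pos": TCP position; "ee_rot": TCP orientation; "ft_force": force on the tool from outside, world axes, zero at the start; "torque": the same for the moment, N m; "opening": finger opening in mm.
Only numpy, scipy, OpenCV 4.12 (cv2) and the standard library are available. Lean on these libraries where they do the work, as an engineer would, in place of code of your own. Each camera call takes 0.05 s, during which the arm holds its last target.

### The job

The glass print plate is held on the printer bed by a steel keeper under a black knurled nut. With a closed fingertip, roll the nut loose by its rim, anticlockwise from above, counting two full turns (to within a quarter turn); only then push the keeper aside by its post, anticlockwise from above, until no part of it overhangs the glass. Only touch and push, never too hard: do not take the nut between the fingers, and leave the glass, the print on it and everything else where it is.

Things in the scene. Friction and masses are not known exactly. Their poses are not given: they have to be found in the camera images.
- bed: printer bed carriage, fixed to the table: an aluminium plate 205 x 220 mm, top 28 mm above the table, with a small steel lug sticking out at the middle of its robot-side edge that carries the clamp. Origin on the table directly under the clamp's vertical stud; its +x axis points from the stud across the middle of the bed (away from the robot, turned up to 0.35 rad either way), +y to the left, z up. Nothing stands on the lug's robot side
- nut_mid (a point): centre, half-way up, of the black knurled nut on the clamp's stud: a disc of diameter 40 mm, 18 mm high, its rim from 53.5 to 71.5 mm above the table, the stud ending 6.5 mm above it. Its top carries a white raised rib 6 mm wide from the middle to the rim (a pointer that turns with it). Below it, 13 mm under its lower face, is the top of the keeper bar; to the robot's side below it only the 50 mm wide lug, top 28 mm above the table
- nut (a joint): turning angle of the nut in rad about the vertical stud, 0 = tight (as it always starts, pointer along the bed's +x), growing as it is loosened anticlockwise seen from above (its robot-side rim then moves towards the bed's -y), 6.28 per full turn; target two full turns = 12.57. It does not rise, takes about 0.015 N m to turn (under 1 N at the rim; a fingertip pressed on with 4 to 10 N turns it without slipping, well under 40 N is wanted) and stays where it is left
- keeper_post (a point): point on the axis of the keeper's upright round steel post, 10 mm in diameter, 15 mm below its top (post top 79.5 mm, this point 64.5 mm above the table); it stands on the keeper bar 53 mm from the stud. Push it sideways here
- keeper (a joint): swing angle of the keeper (flat steel bar 18 mm wide, from the stud 62 mm long, top 40.5 mm above the table) about the stud, in rad: 0 = pointing along the bed's +x, over the glass; grows anticlockwise seen from above, towards the bed's +y; starts within 0.3 of 0. Stops at -0.4 and 1.75. Above about 1.1 it no longer overhangs the glass. About 1 N at the post moves it and it stays where it is left
- plate: loose glass print plate, 198 x 200 x 4 mm, lying on the bed, its top 32 mm above the table, its robot-side edge 37 mm from the stud; origin at the centre of its underside. Must stay in place
- bracket: loose grey printed part lying on the glass plate, a ladder-shaped bracket 90 x 84 x 25 mm; origin at the centre of its underside. Bystander, must stay in place
- spare_nut: loose spare knurled black nut lying on the table beside the bed, diameter 40 mm, 18 mm high, no stud and no pointer rib; origin at the centre of its underside. Bystander, must stay in place
- glue_stick: small upright white glue stick with a grey cap, diameter 28 mm, 85 mm high, standing on the table beside the bed; origin at the centre of its underside. Bystander, must stay in place
- scraper: spatula-like print scraper, 200 mm long, lying on the table beside the bed; origin under its middle. Bystander, must stay in place
- driver: screwdriver lying on the table to the robot's left. Bystander, must stay in place
- nozzle_jar: small jar, diameter 48 mm, 55 mm high, standing on the table to the robot's right. Bystander, must stay in place

How it is judged:
By the outcome, as a careful person would: the job done as asked, in the order asked, and still so for the second after the job is handed in, with the robot touching nothing.
It also fails if it takes over 70 s, if anything falls off the work surface, if the arm or the gripper's body presses on something with over 40 N, if the wrist force passes 120 N, or if a joint passes its speed limit or range.

## Working session

There is one attempt and no reset: what is moved stays moved. The work goes in short steps, Python scripts to look and compute and a tool call to move; the robot and the scene stay as the last step left them, time stands still between calls to the robot, and variables do not carry over. Pictures are saved under pics/ and viewed, and the job is handed in when it is done.

Besides the shell and the picture viewer there is one more tool, called after "Request:" by a JSON object that holds its "name" and its "arguments". apply_moves: Moves the arm, as the interface text tells. Its arguments: {"type":"object","properties":{"moves":{"type":"array","items":{"type":"object","properties":{"claw":{"type":"number"},"dx":{"type":"number"},"dy":{"type":"number"},"dz":{"type":"number"},"rx":{"type":"number"},"ry":{"type":"number"},"rz":{"type":"number"}}}},"force":{"type":"number"}},"required":["moves"]}

```bash
mkdir -p pics
cat > h.py <<'E'
import numpy as np, cv2
from scipy.spatial.transform import Rotation as R
from cell import bot
def snap(n,f):
    s=bot.snapshot(n); cv2.imwrite('pics/'+f,s['img'][:,:,::-1]); return s
def w(p,s):
    E=np.array(s['extrinsics']); return (np.linalg.inv(E)@np.r_[p,1])[:3]
def ray(u,v,s,z):
    E=np.linalg.inv(np.array(s['extrinsics']));K=np.array(s['intrinsics'])
    d=E[:3,:3]@np.linalg.solve(K,[u,v,1]);o=E[:3,3]
    return o+d*(z-o[2])/d[2]
def proj(p,s):
    E=np.array(s['extrinsics']);K=np.array(s['intrinsics'])
    c=(E@np.r_[p,1])[:3];q=K@c;return q[:2]/q[2]
E
python3 - <<'E'
from h import *
np.set_printoptions(precision=1,suppress=True)
print(bot.sense())
for n in ['top','scene']:
    s=snap(n,n+'0.png'); print(n,np.array(s['extrinsics']),np.array(s['intrinsics']))
    for q in ['bed','nut','nut_mid','keeper_post','keeper','plate','bracket','spare_nut','glue_stick','scraper','driver','nozzle_jar']:
        for d in bot.spot_in(q,n)[:2]: print(q,round(d['score'],2),w(d['point'],s),proj(w(d['point'],s),s))
E
```

```text
{'t': 0.0, 'joint_pos': array([ 1.2,  0.6,  0. ,  1.6, -0. ,  0.9, -0. ]), 'joint_velocities': array([-0., -0.,  0.,  0., -0.,  0.,  0.]), 'tau': array([  0. , -54.9,   1.5, -19.8,   0. ,   0. ,  -0. ]), 'tool_pos': array([ 184. , -700.8,  403.5]), 'ee_rot': array([-1.3,  1. , -1. ]), 'ft_force': array([0.3, 0.6, 0.3]), 'torque': array([-0. , -0. ,  0.1]), 'opening': 85.15927236958711}
top [[   0.    -1.    -0.    14.3]
 [  -1.    -0.    -0.2  549.7]
 [   0.2    0.    -1.  1281.8]
 [   0.     0.     0.     1. ]] [[587.    0.  309.7]
 [  0.  587.  241.6]
 [  0.    0.    1. ]]
bed 0.7 [549.1 -20.7  27.2] [329.3 244.2]
nut 0.7 [513.6 103.3  81.3] [273.9 254.3]
nut_mid 0.62 [486.1 -16.   68.6] [327.4 268.4]
keeper_post 0.69 [533.9 -24.3  38.9] [330.9 249.8]
keeper_post 0.36 [491.2 -15.9  69.5] [327.4 266.1]
keeper 0.63 [531.4 -23.3  41.5] [330.5 250.7]
plate 0.93 [603.3 -46.8  32.6] [340.9 221.1]
bracket 0.6 [647.  -98.   38.6] [363.1 202.7]
spare_nut 0.53 [ 455.7 -108.5   14.6] [366.7 285.7]
glue_stick 0.6 [515.4 102.5  82.7] [274.3 253.4]
driver 0.72 [434.2 445.4  21.1] [125.5 290.1]
d
[... 356 characters left out ...]
  74.8] [304.  215.4]
nut_mid 0.59 [496.9 -12.   68.9] [304.7 217.8]
nut_mid 0.51 [718.9  77.3   6. ] [322.  315.6]
keeper_post 0.68 [534.3 -19.4  40.1] [297.9 237.1]
keeper 0.53 [533.3 -21.9  42.5] [296.9 235.9]
keeper 0.46 [ 465.6 -103.7   19.7] [271.4 219.4]
plate 0.73 [614.5 -40.2  34.7] [280.  261.3]
bracket 0.94 [655.  -93.2  35.3] [251.4 270.2]
spare_nut 0.72 [ 464.  -106.3   17.9] [270.6 219.4]
spare_nut 0.48 [533.9 -22.   42.3] [296.8 236.1]
glue_stick 0.83 [529.2 109.6  53.5] [353.8 240.1]
scraper 0.55 [718.5  74.9   4.5] [320.9 315.6]
driver 0.68 [441.7 452.1  22.4] [504.5 247.9]
nozzle_jar 0.94 [ 351.5 -451.3   33.4] [159.5 169.7]
nozzle_jar 0.66 [635.6 -20.8  32.9] [286.1 270.1]
```

Run:
```python
import cv2
a=cv2.imread('pics/top0.png');cv2.imwrite('pics/topc.png',cv2.resize(a[160:320,230:430],None,fx=4,fy=4,interpolation=cv2.INTER_CUBIC)[:600])
a=cv2.imread('pics/scene0.png');cv2.imwrite('pics/scenec.png',cv2.resize(a[180:330,220:420],None,fx=4,fy=4,interpolation=cv2.INTER_CUBIC))
```

```text
(no output)
```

View pics/top0.png

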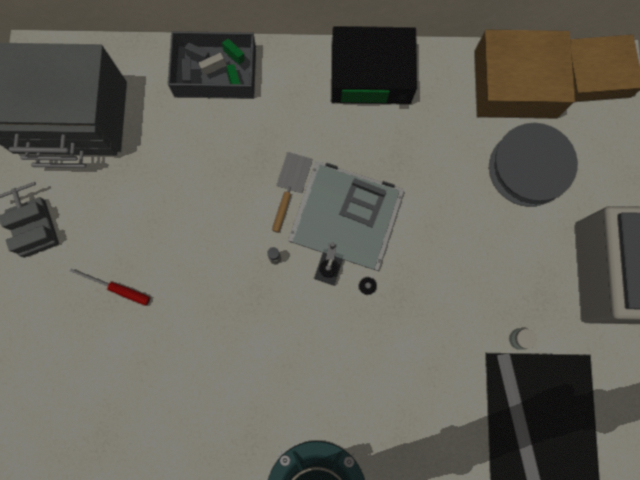

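View pics/topc.png

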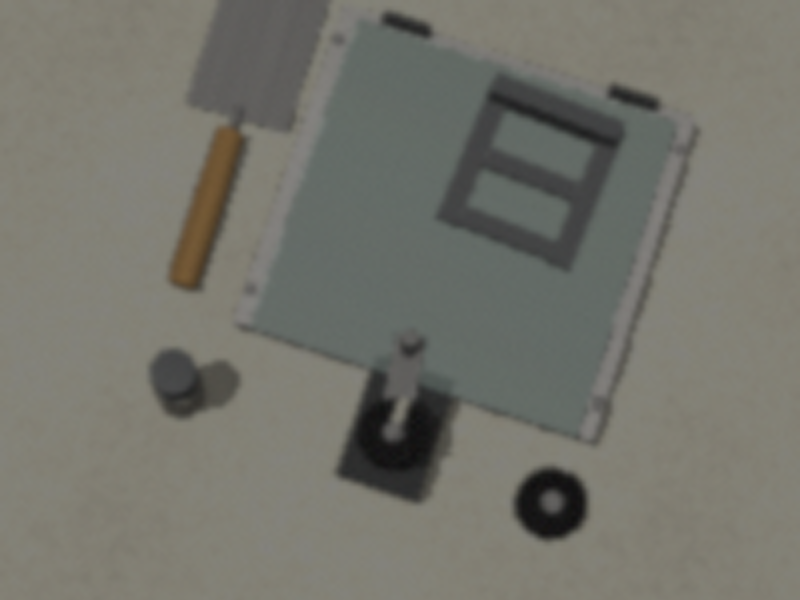

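View pics/scenec.png

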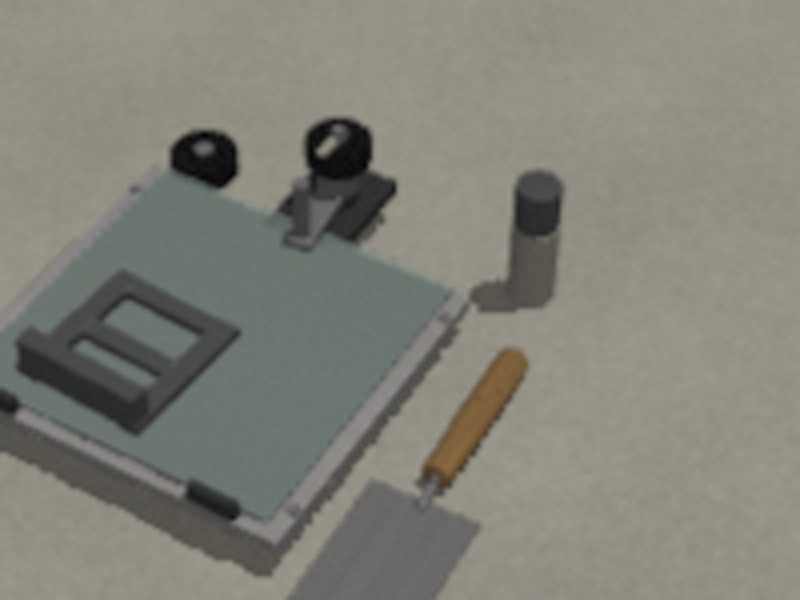

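Run:
```python
from h import *
np.set_printoptions(precision=3,suppress=True)
s=bot.sense(); print(s['tool_pos'],'\n',R.from_rotvec(s['ee_rot']).as_matrix())
W=snap('wrist','w0.png'); print(np.array(W['mount']))
S={n:bot.snapshot(n) for n in['top','scene']}
for n in S:
    for q in ['nut','nut_mid','keeper_post','plate']:
        for d in bot.regions_of(q,n)[:1]:
            v,u=np.nonzero(d['pixels']); print(n,q,round(d['score'],2),len(u),u.mean(),v.mean(),u.min(),u.max(),v.min(),v.max(),
              cv2.minAreaRect(np.c_[u,v].astype(np.float32)) if q=='plate' else '')
t=S['top'];c=S['scene']
print('nut top',ray(328.7,268.2,t,71.5),'scene',ray(220+338/4,180+148/4,c,62.5))
print('post top',ray(230+410/4,160+338/4,t,79.5),'scene',ray(220+302/4,180+182/4,c,79.5))
a=ray(230+240/4,160+325/4,t,28);b=ray(230+595/4,160+440/4,t,28);print('edge',a,b,'yaw',np.arctan2(*(a-b)[[1,0]])-np.pi/2, np.linalg.norm(a-b))
a=ray(230+245/4,160+325/4,t,28);b=ray(230+345/4,160+10/4,t,28);print('edge',a,b,'yaw',np.arctan2(*(b-a)[[1,0]]),np.linalg.norm(a-b))
a=ray(220+395/4,180+433/4,t,71.5)
```

```text
[ 184.088 -701.232  404.705] 
 [[ 0.254 -0.     0.967]
 [-0.967 -0.     0.254]
 [ 0.    -1.    -0.   ]]
[[ 1.     0.001  0.     0.475]
 [ 0.    -0.302  0.953 30.911]
 [ 0.001 -0.953 -0.302 77.58 ]
 [ 0.     0.     0.     1.   ]]
top nut 0.82 300 327.19666666666666 267.83 318 336 259 277 
top nut_mid 0.81 270 327.7814814814815 268.02592592592595 319 337 259 277 
top plate 0.7 6200 343.51596774193547 217.635 293 399 165 267 ((345.4000244140625, 215.8000030517578), (87.27885437011719, 84.11658477783203), 18.434947967529297)
scene nut 0.68 205 303.8292682926829 216.8048780487805 296 312 210 224 
scene nut_mid 0.46 215 303.92093023255813 216.48372093023255 296 312 209 224 
scene keeper_post 0.64 159 298.57861635220127 230.9245283018868 292 308 225 240 
scene plate 0.74 4913 276.5499694687564 263.86545898636274 209 332 222 309 ((270.4153137207031, 261.6728210449219), (102.10423278808594, 75.29064178466797), 26.095422744750977)
nut top [486.274 -18.869  71.5  ] scene [486.776 -14.908  62.5  ]
post top [538.553 -26.423  79.5  ] scene [539.597 -23.119  79.5  ]
edge [554.277  70.523  28.   ] [ 490.8   -135.024   28.   ] yaw -0.2995268500800159 215.12524234828481
edge [554.331  67.623  28.   ] [746.608  12.899  28.   ] yaw -0.277281535852047 199.91245941527694
```

View pics/w0.png

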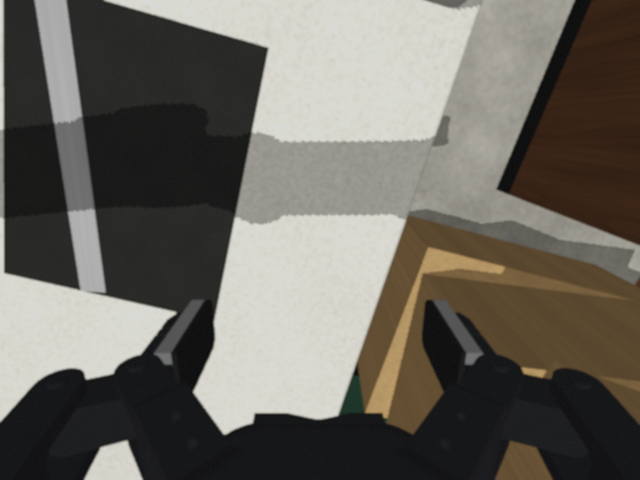

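Request:
{"name": "apply_moves", "arguments": {"moves": [{"dx": -315,"dy": 85,"dz": 378,"ry": 0.55,"claw": 0},{"dx": -315,"dy": 85,"dz": 378,"ry": 0.55,"claw": 0},{"dx": -315,"dy": 85,"dz": 378,"ry": 0.55,"claw": 0},{"dx": -315,"dy": 85,"dz": 378,"ry": 0.55,"claw": 0},{"dx": -315,"dy": 85,"dz": 378,"ry": 0.55,"claw": 0},{"dx": -315,"dy": 85,"dz": 378,"ry": 0.55,"claw": 0},{"dx": -315,"dy": 85,"dz": 378,"ry": 0.55,"claw": 0},{"dx": -315,"dy": 85,"dz": 378,"ry": 0.55,"claw": 0},{"dx": -315,"dy": 85,"dz": 378,"ry": 0.55,"claw": 0},{"dx": -315,"dy": 85,"dz": 378,"ry": 0.55,"claw": 0},{"dx": -315,"dy": 85,"dz": 378,"ry": 0.55,"claw": 0},{"dx": -315,"dy": 85,"dz": 378,"ry": 0.55,"claw": 0}], "force": 30}}

```text
$.moves[0]: bad value
```

```bash
cat >> h.py <<'E'
def to(tx,ty,tz,yaw):
    "move row to put TCP at world pos, tool y down, tool z at yaw"
    s=bot.sense();M=R.from_rotvec(s['ee_rot']).as_matrix()
    z=np.array([np.cos(yaw),np.sin(yaw),0]);y=np.array([0,0,-1.]);x=np.cross(y,z)
    G=np.c_[x,y,z]
    d=M.T@(np.array([tx,ty,tz])-s['tool_pos']);r=R.from_matrix(M.T@G).as_rotvec()
    print('t',round(s['t'],2),'pos',s['tool_pos'].round(1),'zyaw',round(np.arctan2(M[1,2],M[0,2]),3),'F',s['ft_force'].round(1),'d',d.round(1),'r',r.round(3))
E
python3 -c "
from h import *
to(438.5,-3,300,-.29)"
```

```text
t 1.85 pos [ 184.1 -701.2  404.7] zyaw 0.257 F [ 0.3 -0.3  0.5] d [-610.7  104.7  423.4] r [ 0.     0.547 -0.   ]
```

Request:
{"name": "apply_moves", "arguments": {"moves": [{"claw": 0,"dx": -30,"dy": 8,"dz": 36,"rx": 0,"ry": 0.05,"rz": 0},{"claw": 0,"dx": -60,"dy": 16,"dz": 72,"rx": 0,"ry": 0.1,"rz": 0},{"claw": 0,"dx": -90,"dy": 24,"dz": 108,"rx": 0,"ry": 0.15,"rz": 0},{"claw": 0,"dx": -120,"dy": 32,"dz": 144,"rx": 0,"ry": 0.2,"rz": 0},{"claw": 0,"dx": -150,"dy": 40,"dz": 180,"rx": 0,"ry": 0.25,"rz": 0},{"claw": 0,"dx": -180,"dy": 48,"dz": 216,"rx": 0,"ry": 0.3,"rz": 0},{"claw": 0,"dx": -210,"dy": 56,"dz": 252,"rx": 0,"ry": 0.35,"rz": 0},{"claw": 0,"dx": -240,"dy": 64,"dz": 288,"rx": 0,"ry": 0.4,"rz": 0},{"claw": 0,"dx": -270,"dy": 72,"dz": 324,"rx": 0,"ry": 0.5,"rz": 0},{"claw": 0,"dx": -300,"dy": 80,"dz": 360,"rx": 0,"ry": 0.55,"rz": 0},{"claw": 0,"dx": -315,"dy": 85,"dz": 378,"rx": 0,"ry": 0.55,"rz": 0},{"claw": 0,"dx": -315,"dy": 85,"dz": 378,"rx": 0,"ry": 0.55,"rz": 0}], "force": 30}}

```text
t: 3.05
tool_pos: [472.8, -296.0, 319.0]
ee_rot: [-1.059, 1.417, -1.413]
ft_force: [0.4, -0.1, -0.4]
opening: 0.0
```

```bash
python3 -c "
from h import *
to(438.5,-3,300,-.29)"
```

```text
t 3.05 pos [ 472.8 -296.   319. ] zyaw -0.284 F [ 0.4 -0.1 -0.4] d [-271.6   19.8 -115.1] r [ 0.     0.006 -0.003]
```

Request:
{"name": "apply_moves", "arguments": {"moves": [{"claw": 0,"dx": -45,"dy": 3,"dz": -19,"rx": 0,"ry": 0,"rz": 0},{"claw": 0,"dx": -90,"dy": 6,"dz": -38,"rx": 0,"ry": 0,"rz": 0},{"claw": 0,"dx": -135,"dy": 10,"dz": -57,"rx": 0,"ry": 0,"rz": 0},{"claw": 0,"dx": -180,"dy": 13,"dz": -76,"rx": 0,"ry": 0,"rz": 0},{"claw": 0,"dx": -225,"dy": 16,"dz": -95,"rx": 0,"ry": 0,"rz": 0},{"claw": 0,"dx": -260,"dy": 20,"dz": -110,"rx": 0,"ry": 0,"rz": 0},{"claw": 0,"dx": -272,"dy": 20,"dz": -115,"rx": 0,"ry": 0,"rz": 0},{"claw": 0,"dx": -272,"dy": 20,"dz": -115,"rx": 0,"ry": 0,"rz": 0}]}}

```text
t: 3.85
tool_pos: [438.8, -1.4, 300.0]
ee_rot: [-1.06, 1.414, -1.411]
ft_force: [0.1, 0.1, 0.2]
opening: 0.2
```

```bash
cat >> h.py <<'E'
def wsnap(f):
    st=bot.sense();s=bot.snapshot('wrist');T=np.eye(4);T[:3,:3]=R.from_rotvec(st['ee_rot']).as_matrix();T[:3,3]=st['tool_pos']
    s['extrinsics']=np.linalg.inv(T@np.array(s['mount']));cv2.imwrite('pics/'+f,s['img'][:,:,::-1]);return s
E
python3 -c "
from h import *
to(438.5,-3,300,-.29)
s=wsnap('w1.png')
for q in ['nut_mid','keeper_post','nut','keeper']:
    for d in bot.spot_in(q,'wrist')[:2]: print(q,round(d['score'],2),w(d['point'],s).round(1),proj(w(d['point'],s),s).round())
"
```

```text
t 3.85 pos [438.8  -1.4 300. ] zyaw -0.281 F [0.1 0.1 0.2] d [1.6 0.  0.2] r [ 0.     0.009 -0.003]
nut_mid 0.27 [602.5  99.7  22.8] [86. 31.]
keeper_post 0.63 [528.3 -25.5  36.3] [316.  94.]
nut 0.63 [489.8 -16.9  70.3] [320. 167.]
keeper 0.6 [530.5 -23.2  41.8] [311.  91.]
```

View pics/w1.png

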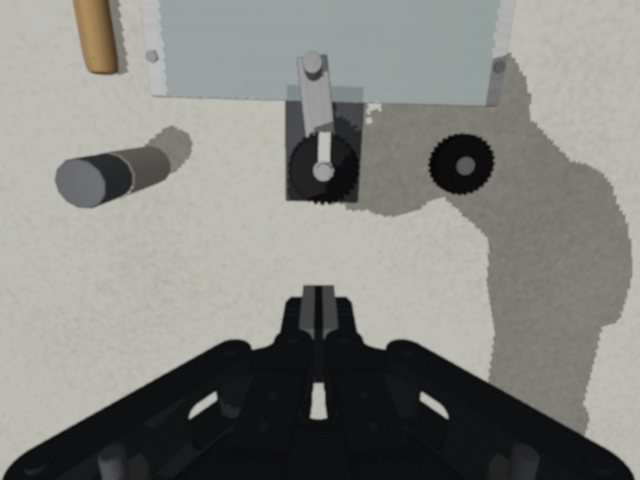

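```bash
python3 -c "
from h import *
np.set_printoptions(precision=1,suppress=True)
s=wsnap('w1b.png');print(np.array(s['intrinsics']))
print('stud tip',ray(323,171,s,78),'nut ctr',ray(323,168,s,71.5),'post',ray(312.5,62,s,79.5),'edge dir',ray(155,96,s,32),ray(490,104,s,32))
a=ray(155,96,s,32)-ray(490,104,s,32);print(np.arctan2(a[1],a[0])-np.pi/2)
M=np.linalg.inv(s['extrinsics'])
for h in (127,140,): print([ (u, ray(u,v,s,h)) for u,v in ((303,287),(335,287),(286,300),(352,300))])
st=bot.sense()
T=R.from_rotvec(st['ee_rot']).as_matrix()
for tx in(0,14):
  for ty,tz in ((173,11),(173,-11),(150,11)): print(tx,ty,tz,proj(st['tool_pos']+T@[tx,ty,tz],s))
"
```

```text
[[359.6   0.  318.1]
 [  0.  359.6 234.2]
 [  0.    0.    1. ]]
stud tip [488.5 -21.7  78. ] nut ctr [489.2 -21.9  71.5] post [540.1 -31.4  79.5] edge dir [556.   66.2  32. ] [ 492.8 -131.2   32. ]
-0.3099114928385882
[(303, array([449.3,  -0.6, 127. ])), (335, array([445.3, -14. , 127. ])), (286, array([445.4,   8.4, 127. ])), (352, array([437.2, -19.5, 127. ]))]
[(303, array([455.1,  -3. , 140. ])), (335, array([451.6, -15.2, 140. ])), (286, array([451.6,   5.2, 140. ])), (352, array([444.1, -20.1, 140. ]))]
0 173 11 [316.9 282.3]
0 173 -11 [316.9 326.7]
0 150 11 [316.7 308.8]
14 173 11 [349.2 282.3]
14 173 -11 [347.9 326.8]
14 150 11 [354.3 308.9]
```

```bash
cat >> h.py <<'E'
S=np.array([488.8,-21.7]);YAW=-0.305
xb=np.array([np.cos(YAW),np.sin(YAW)]);yb=np.array([-xb[1],xb[0]])
def bed(x,y,z=229):
    p=S+x*xb+y*yb; to(p[0],p[1],z,YAW)
def where():
    s=bot.sense();d=s['tool_pos'][:2]-S;F=s['ft_force'];print('t',round(s['t'],2),'bed xy',(d@xb).round(1),(d@yb).round(1),'z',s['tool_pos'][2].round(1),'F bed',(F[:2]@xb).round(1),(F[:2]@yb).round(1),F[2].round(1))
E
python3 -c "
from h import *
bed(-45,0);where()"
```

```text
t 4.15 pos [439.   -4.3 300. ] zyaw -0.288 F [ 0.2 -1.3 -0.4] d [ 1.9 71.   7.7] r [-0.001  0.017 -0.002]
t 4.15 bed xy -52.8 1.6 z 300.0 F bed 0.6 -1.1 -0.4
```

Request:
{"name": "apply_moves", "arguments": {"moves": [{"claw": 0,"dx": 2,"dy": 20,"dz": 3,"rx": 0,"ry": 0.017,"rz": 0},{"claw": 0,"dx": 2,"dy": 40,"dz": 6,"rx": 0,"ry": 0.017,"rz": 0},{"claw": 0,"dx": 2,"dy": 60,"dz": 8,"rx": 0,"ry": 0.017,"rz": 0},{"claw": 0,"dx": 2,"dy": 71,"dz": 8,"rx": 0,"ry": 0.017,"rz": 0},{"claw": 0,"dx": 2,"dy": 71,"dz": 8,"rx": 0,"ry": 0.017,"rz": 0},{"claw": 0,"dx": 2,"dy": 71,"dz": 8,"rx": 0,"ry": 0.017,"rz": 0}]}}

```text
t: 4.75
tool_pos: [446.1, -8.8, 229.1]
ee_rot: [-1.047, 1.431, -1.429]
ft_force: [0.5, 0.2, 0.4]
opening: 0.0
```

```bash
python3 -c "
from h import *
where();s=wsnap('w2.png');where()
np.save('E2.npy',s['extrinsics'])"
```

```text
t 4.75 bed xy -44.6 -0.6 z 229.1 F bed 0.5 0.3 0.4
t 4.8 bed xy -44.5 -0.4 z 229.5 F bed -0.5 0.3 0.2
```

View pics/w2.png

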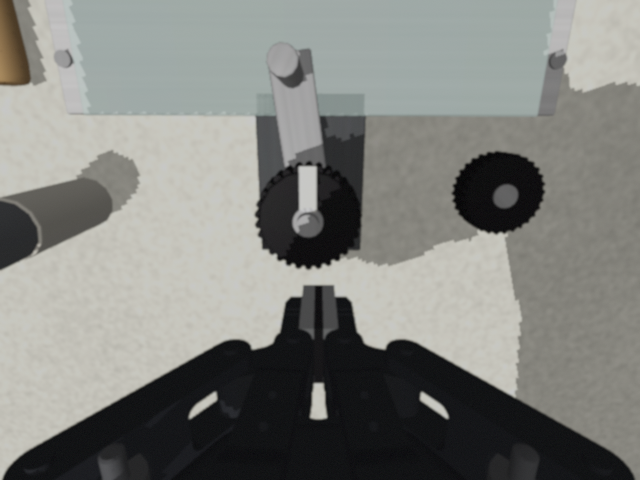

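```bash
python3 -c "
from h import *
np.set_printoptions(precision=1,suppress=True)
s=wsnap('w2b.png');where()
s['extrinsics']=np.load('E2.npy')
n=ray(309,215.5,s,71.5)
print('stud tip',ray(308,223,s,78),'nut',n,'post',ray(282.5,60,s,79.5))
a=ray(75,114,s,32)-ray(540,115,s,32);print(np.arctan2(a[1],a[0])-np.pi/2)
a=ray(313,167,s,73)-ray(308,221,s,73);print('rib',np.arctan2(a[1],a[0]))
"
```

```text
t 4.85 bed xy -44.5 -0.2 z 229.6 F bed 0.3 0.1 1.2
stud tip [488.9 -18.7  78. ] nut [489.8 -19.1  71.5] post [540.  -27.2  79.5]
-0.30714156634299306
rib -0.402555588495187
```

```bash
sed -i 's/488.8,-21.7/489.2,-18.9/' h.py; python3 -c "
from h import *
bed(-32,0);where()"
```

```text
t 4.85 pos [446.3  -8.5 229.6] zyaw -0.305 F [0.3 0.  1.2] d [-3.   0.7 12. ] r [-0.002  0.    -0.003]
t 4.85 bed xy -44.0 -3.0 z 229.6 F bed 0.3 0.1 1.2
```

Request:
{"name": "apply_moves", "arguments": {"moves": [{"claw": 0,"dx": -3,"dy": 1,"dz": 6,"rx": 0,"ry": 0,"rz": 0},{"claw": 0,"dx": -3,"dy": 1,"dz": 12,"rx": 0,"ry": 0,"rz": 0},{"claw": 0,"dx": -3,"dy": 1,"dz": 13,"rx": 0,"ry": 0,"rz": 0},{"claw": 0,"dx": -3,"dy": 1,"dz": 14,"rx": 0,"ry": 0,"rz": 0},{"claw": 0,"dx": -3,"dy": 1,"dz": 14,"rx": 0,"ry": 0,"rz": 0}]}}

```text
t: 5.35
tool_pos: [458.8, -9.3, 228.7]
ee_rot: [-1.05, 1.433, -1.426]
ft_force: [-4.2, 2.2, 3.6]
opening: -0.2
```

```bash
python3 -c "
from h import *
where()"
```

```text
t 5.35 bed xy -31.9 0.1 z 228.7 F bed -4.7 0.9 3.6
```

Request:
{"name": "apply_moves", "arguments": {"moves": [{"claw": 0,"dx": 3,"dy": 0,"dz": 3,"rx": 0,"ry": 0,"rz": 0},{"claw": 0,"dx": 6.8,"dy": 0,"dz": 3,"rx": 0,"ry": 0,"rz": 0},{"claw": 0,"dx": 10.3,"dy": 0,"dz": 3.2,"rx": 0,"ry": 0,"rz": 0},{"claw": 0,"dx": 13.6,"dy": 0,"dz": 4.3,"rx": 0,"ry": 0,"rz": 0},{"claw": 0,"dx": 16.7,"dy": 0,"dz": 6,"rx": 0,"ry": 0,"rz": 0},{"claw": 0,"dx": 19.4,"dy": 0,"dz": 8.2,"rx": 0,"ry": 0,"rz": 0},{"claw": 0,"dx": 21.5,"dy": 0,"dz": 10.9,"rx": 0,"ry": 0,"rz": 0}]}}

```text
t: 6.05
tool_pos: [460.4, -33.8, 228.2]
ee_rot: [-1.056, 1.439, -1.424]
ft_force: [-8.3, -0.8, 3.6]
opening: 0.1
```

```bash
python3 -c "
from h import *
where();wsnap('w3.png')"
```

```text
t 6.05 bed xy -23.0 -22.9 z 228.2 F bed -7.7 -3.2 3.6
```

View pics/w3.png

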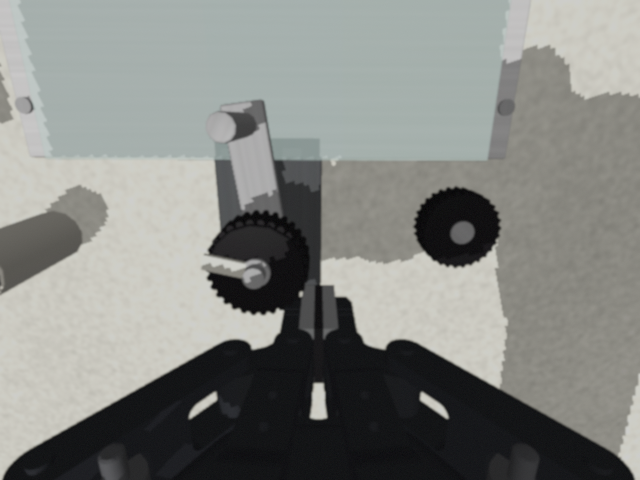

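Request:
{"name": "apply_moves", "arguments": {"moves": [{"claw": 0,"dx": 7,"dy": 0,"dz": -9,"rx": 0,"ry": 0,"rz": 0},{"claw": 0,"dx": -3,"dy": 0,"dz": -19,"rx": 0,"ry": 0,"rz": 0},{"claw": 0,"dx": -23,"dy": 0,"dz": -21,"rx": 0,"ry": 0,"rz": 0},{"claw": 0,"dx": -45,"dy": 0,"dz": -18,"rx": 0,"ry": 0,"rz": 0},{"claw": 0,"dx": -56,"dy": 0,"dz": -6,"rx": 0,"ry": 0,"rz": 0},{"claw": 0,"dx": -52,"dy": 0,"dz": -2,"rx": 0,"ry": 0,"rz": 0},{"claw": 0,"dx": -52,"dy": 0,"dz": -2,"rx": 0,"ry": 0,"rz": 0}]}}

```text
t: 6.8
tool_pos: [475.1, 15.3, 228.4]
ee_rot: [-1.053, 1.437, -1.427]
ft_force: [-0.3, -0.2, -0.5]
opening: 0.2
```

```bash
python3 -c "
from h import *
where();wsnap('w4.png');bed(-21,21.4)"
```

```text
t 6.8 bed xy -23.7 28.4 z 228.4 F bed -0.2 -0.3 -0.5
t 6.85 pos [474.2  15.  228.3] zyaw -0.307 F [-0.3 -0.1  0.4] d [ 6.4 -0.7  3.5] r [ 0.009 -0.002  0.001]
```

View pics/w4.png

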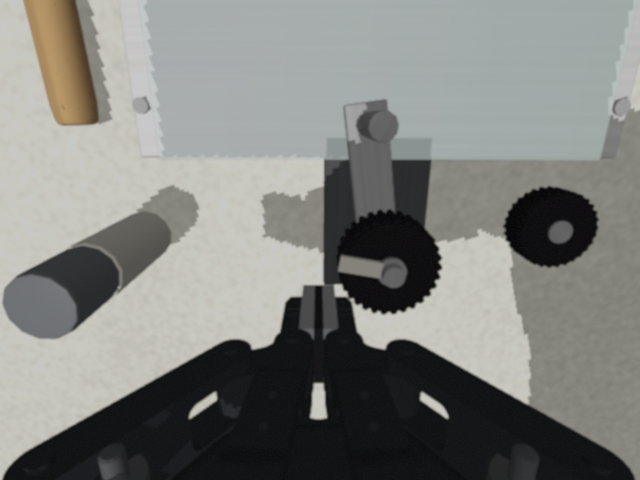

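Request:
{"name": "apply_moves", "arguments": {"moves": [{"claw": 0,"dx": 6.4,"dy": 0,"dz": 3.5,"rx": 0,"ry": 0,"rz": 0},{"claw": 0,"dx": 8.5,"dy": 0,"dz": 0.8,"rx": 0,"ry": 0,"rz": 0},{"claw": 0,"dx": 11.2,"dy": 0,"dz": -1.4,"rx": 0,"ry": 0,"rz": 0},{"claw": 0,"dx": 14.3,"dy": 0,"dz": -3.1,"rx": 0,"ry": 0,"rz": 0},{"claw": 0,"dx": 18.5,"dy": 0,"dz": -4.3,"rx": 0,"ry": 0,"rz": 0},{"claw": 0,"dx": 23.8,"dy": 0,"dz": -4.5,"rx": 0,"ry": 0,"rz": 0},{"claw": 0,"dx": 29.3,"dy": 0,"dz": -4.5,"rx": 0,"ry": 0,"rz": 0},{"claw": 0,"dx": 34.5,"dy": 0,"dz": -4.5,"rx": 0,"ry": 0,"rz": 0},{"claw": 0,"dx": 38,"dy": 0,"dz": -4.2,"rx": 0,"ry": 0,"rz": 0},{"claw": 0,"dx": 41.3,"dy": 0,"dz": -3.1,"rx": 0,"ry": 0,"rz": 0},{"claw": 0,"dx": 44.4,"dy": 0,"dz": -1.4,"rx": 0,"ry": 0,"rz": 0},{"claw": 0,"dx": 48.2,"dy": 0,"dz": 2,"rx": 0,"ry": 0,"rz": 0}]}}

```text
t: 8.05
tool_pos: [460.4, -32.2, 228.1]
ee_rot: [-1.058, 1.442, -1.425]
ft_force: [-7.5, 0.0, -0.0]
opening: -0.0
```

```bash
python3 -c "
from h import *
where();wsnap('w5.png');where()"
```

```text
t 8.05 bed xy -23.5 -21.4 z 228.1 F bed -7.2 -2.2 -0.0
t 8.1 bed xy -23.0 -22.2 z 228.2 F bed -5.6 -3.3 -0.1
```

View pics/w5.png

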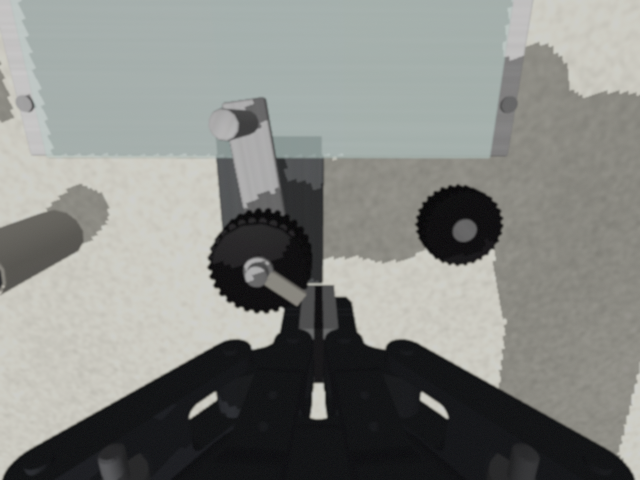

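Request:
{"name": "apply_moves", "arguments": {"moves": [{"claw": 0,"dx": 7,"dy": 0,"dz": -9,"rx": 0,"ry": 0,"rz": 0},{"claw": 0,"dx": -3,"dy": 0,"dz": -19,"rx": 0,"ry": 0,"rz": 0},{"claw": 0,"dx": -23,"dy": 0,"dz": -21,"rx": 0,"ry": 0,"rz": 0},{"claw": 0,"dx": -45,"dy": 0,"dz": -18,"rx": 0,"ry": 0,"rz": 0},{"claw": 0,"dx": -56,"dy": 0,"dz": -6,"rx": 0,"ry": 0,"rz": 0},{"claw": 0,"dx": -52,"dy": 0,"dz": -2,"rx": 0,"ry": 0,"rz": 0},{"claw": 0,"dx": -52,"dy": 0,"dz": -2,"rx": 0,"ry": 0,"rz": 0}]}}

```text
t: 8.8
tool_pos: [475.4, 16.5, 228.5]
ee_rot: [-1.054, 1.44, -1.429]
ft_force: [0.0, -0.7, -0.0]
opening: 0.3
```

```bash
python3 -c "
from h import *
where();wsnap('w6.png');where()"
```

```text
t 8.8 bed xy -23.8 29.6 z 228.5 F bed 0.2 -0.7 -0.0
t 8.85 bed xy -24.6 29.1 z 228.3 F bed 0.0 0.4 0.9
```

View pics/w6.png

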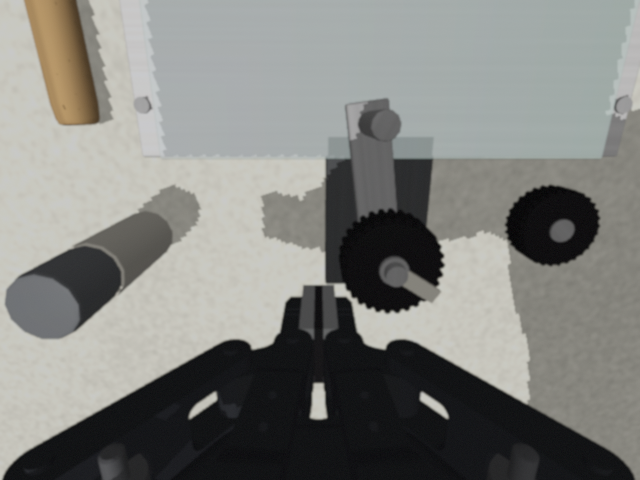

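Request:
{"name": "apply_moves", "arguments": {"moves": [{"claw": 0,"dx": 7.7,"dy": 0,"dz": 3.5,"rx": 0,"ry": 0,"rz": 0},{"claw": 0,"dx": 9.8,"dy": 0,"dz": 0.8,"rx": 0,"ry": 0,"rz": 0},{"claw": 0,"dx": 12.5,"dy": 0,"dz": -1.4,"rx": 0,"ry": 0,"rz": 0},{"claw": 0,"dx": 15.6,"dy": 0,"dz": -3.1,"rx": 0,"ry": 0,"rz": 0},{"claw": 0,"dx": 19.8,"dy": 0,"dz": -4.3,"rx": 0,"ry": 0,"rz": 0},{"claw": 0,"dx": 25,"dy": 0,"dz": -4.5,"rx": 0,"ry": 0,"rz": 0},{"claw": 0,"dx": 30.5,"dy": 0,"dz": -4.5,"rx": 0,"ry": 0,"rz": 0},{"claw": 0,"dx": 35.7,"dy": 0,"dz": -4.5,"rx": 0,"ry": 0,"rz": 0},{"claw": 0,"dx": 39.3,"dy": 0,"dz": -4.2,"rx": 0,"ry": 0,"rz": 0},{"claw": 0,"dx": 42.6,"dy": 0,"dz": -3.1,"rx": 0,"ry": 0,"rz": 0},{"claw": 0,"dx": 45.7,"dy": 0,"dz": -1.4,"rx": 0,"ry": 0,"rz": 0},{"claw": 0,"dx": 49.5,"dy": 0,"dz": 2,"rx": 0,"ry": 0,"rz": 0}]}}

```text
t: 10.05
tool_pos: [460.5, -32.1, 228.4]
ee_rot: [-1.058, 1.444, -1.428]
ft_force: [-7.1, 0.8, 0.5]
opening: 0.0
```

Request:
{"name": "apply_moves", "arguments": {"moves": [{"claw": 0,"dx": 7,"dy": 0,"dz": -9,"rx": 0,"ry": 0,"rz": 0},{"claw": 0,"dx": -3,"dy": 0,"dz": -19,"rx": 0,"ry": 0,"rz": 0},{"claw": 0,"dx": -23,"dy": 0,"dz": -21,"rx": 0,"ry": 0,"rz": 0},{"claw": 0,"dx": -45,"dy": 0,"dz": -18,"rx": 0,"ry": 0,"rz": 0},{"claw": 0,"dx": -56,"dy": 0,"dz": -6,"rx": 0,"ry": 0,"rz": 0},{"claw": 0,"dx": -52,"dy": 0,"dz": -2,"rx": 0,"ry": 0,"rz": 0},{"claw": 0,"dx": -52,"dy": 0,"dz": -2,"rx": 0,"ry": 0,"rz": 0}]}}

```text
t: 10.75
tool_pos: [475.3, 17.8, 228.6]
ee_rot: [-1.056, 1.441, -1.43]
ft_force: [-0.2, -0.9, 0.4]
opening: 0.0
```

```bash
python3 -c "
from h import *
where();wsnap('w7.png');where()"
```

```text
t 10.75 bed xy -24.3 30.8 z 228.6 F bed 0.1 -0.9 0.4
t 10.8 bed xy -25.1 30.2 z 228.4 F bed -1.0 -0.1 -0.8
```

View pics/w7.png

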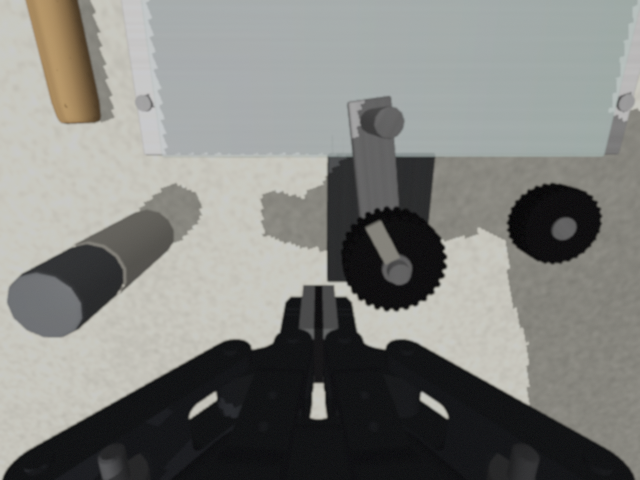

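Request:
{"name": "apply_moves", "arguments": {"moves": [{"claw": 0,"dx": 8.8,"dy": 0,"dz": 4,"rx": 0,"ry": 0,"rz": 0},{"claw": 0,"dx": 10.9,"dy": 0,"dz": 1.4,"rx": 0,"ry": 0,"rz": 0},{"claw": 0,"dx": 13.6,"dy": 0,"dz": -0.8,"rx": 0,"ry": 0,"rz": 0},{"claw": 0,"dx": 16.7,"dy": 0,"dz": -2.5,"rx": 0,"ry": 0,"rz": 0},{"claw": 0,"dx": 20.9,"dy": 0,"dz": -3.7,"rx": 0,"ry": 0,"rz": 0},{"claw": 0,"dx": 26.2,"dy": 0,"dz": -3.9,"rx": 0,"ry": 0,"rz": 0},{"claw": 0,"dx": 31.7,"dy": 0,"dz": -3.9,"rx": 0,"ry": 0,"rz": 0},{"claw": 0,"dx": 36.9,"dy": 0,"dz": -3.9,"rx": 0,"ry": 0,"rz": 0},{"claw": 0,"dx": 40.4,"dy": 0,"dz": -3.6,"rx": 0,"ry": 0,"rz": 0},{"claw": 0,"dx": 43.7,"dy": 0,"dz": -2.5,"rx": 0,"ry": 0,"rz": 0},{"claw": 0,"dx": 46.8,"dy": 0,"dz": -0.8,"rx": 0,"ry": 0,"rz": 0},{"claw": 0,"dx": 50.6,"dy": 0,"dz": 2.6,"rx": 0,"ry": 0,"rz": 0}]}}

```text
t: 12.0
tool_pos: [460.7, -32.0, 228.5]
ee_rot: [-1.059, 1.445, -1.429]
ft_force: [-6.7, -0.2, 0.5]
opening: 0.3
```

Request:
{"name": "apply_moves", "arguments": {"moves": [{"claw": 0,"dx": 7,"dy": 0,"dz": -9,"rx": 0,"ry": 0,"rz": 0},{"claw": 0,"dx": -3,"dy": 0,"dz": -19,"rx": 0,"ry": 0,"rz": 0},{"claw": 0,"dx": -23,"dy": 0,"dz": -21,"rx": 0,"ry": 0,"rz": 0},{"claw": 0,"dx": -45,"dy": 0,"dz": -18,"rx": 0,"ry": 0,"rz": 0},{"claw": 0,"dx": -55,"dy": 0,"dz": -5,"rx": 0,"ry": 0,"rz": 0},{"claw": 0,"dx": -51,"dy": 0,"dz": -1,"rx": 0,"ry": 0,"rz": 0},{"claw": 0,"dx": -51,"dy": 0,"dz": -1,"rx": 0,"ry": 0,"rz": 0}]}}

```text
t: 12.7
tool_pos: [476.1, 16.6, 228.7]
ee_rot: [-1.057, 1.443, -1.43]
ft_force: [0.2, 0.9, -0.2]
opening: -0.1
```

```bash
python3 -c "
from h import *
where();wsnap('w8.png');where()"
```

```text
t 12.7 bed xy -23.2 29.9 z 228.7 F bed -0.1 0.9 -0.2
t 12.75 bed xy -23.9 29.3 z 228.5 F bed -0.8 -0.8 0.2
```

View pics/w8.png

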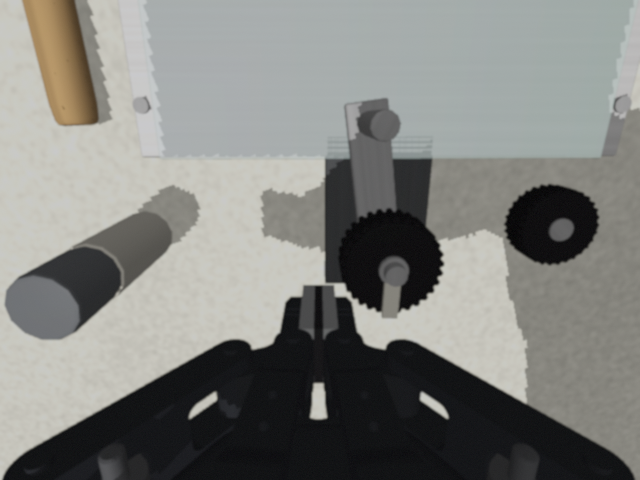

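Request:
{"name": "apply_moves", "arguments": {"moves": [{"claw": 0,"dx": 7.9,"dy": 0,"dz": 2.9,"rx": 0,"ry": 0,"rz": 0},{"claw": 0,"dx": 10,"dy": 0,"dz": 0.2,"rx": 0,"ry": 0,"rz": 0},{"claw": 0,"dx": 12.7,"dy": 0,"dz": -2,"rx": 0,"ry": 0,"rz": 0},{"claw": 0,"dx": 15.8,"dy": 0,"dz": -3.7,"rx": 0,"ry": 0,"rz": 0},{"claw": 0,"dx": 20,"dy": 0,"dz": -4.9,"rx": 0,"ry": 0,"rz": 0},{"claw": 0,"dx": 25.3,"dy": 0,"dz": -5.1,"rx": 0,"ry": 0,"rz": 0},{"claw": 0,"dx": 30.8,"dy": 0,"dz": -5.1,"rx": 0,"ry": 0,"rz": 0},{"claw": 0,"dx": 36,"dy": 0,"dz": -5.1,"rx": 0,"ry": 0,"rz": 0},{"claw": 0,"dx": 39.5,"dy": 0,"dz": -4.8,"rx": 0,"ry": 0,"rz": 0},{"claw": 0,"dx": 42.8,"dy": 0,"dz": -3.7,"rx": 0,"ry": 0,"rz": 0},{"claw": 0,"dx": 45.9,"dy": 0,"dz": -2,"rx": 0,"ry": 0,"rz": 0},{"claw": 0,"dx": 49.7,"dy": 0,"dz": 1.4,"rx": 0,"ry": 0,"rz": 0}]}}

```text
t: 13.95
tool_pos: [460.8, -31.9, 228.7]
ee_rot: [-1.06, 1.446, -1.429]
ft_force: [-4.6, 0.3, 0.9]
opening: 0.4
```

Request:
{"name": "apply_moves", "arguments": {"moves": [{"claw": 0,"dx": 7,"dy": 0,"dz": -9,"rx": 0,"ry": 0,"rz": 0},{"claw": 0,"dx": -3,"dy": 0,"dz": -19,"rx": 0,"ry": 0,"rz": 0},{"claw": 0,"dx": -22,"dy": 0,"dz": -19,"rx": 0,"ry": 0,"rz": 0},{"claw": 0,"dx": -28,"dy": 0,"dz": -17,"rx": 0,"ry": 0,"rz": 0},{"claw": 0,"dx": -28,"dy": 0,"dz": -17,"rx": 0,"ry": 0,"rz": 0},{"claw": 0,"dx": -28,"dy": 0,"dz": -17,"rx": 0,"ry": 0,"rz": 0}]}}

```text
t: 14.55
tool_pos: [453.5, 0.0, 229.0]
ee_rot: [-1.059, 1.445, -1.43]
ft_force: [0.3, -0.2, -0.2]
opening: -0.1
```

```bash
python3 -c "
from h import *
where();wsnap('w9.png');where()"
```

```text
t 14.55 bed xy -39.7 7.3 z 229.0 F bed 0.3 -0.1 -0.2
t 14.6 bed xy -39.9 6.9 z 229.0 F bed 0.7 -0.5 -0.0
```

View pics/w9.png

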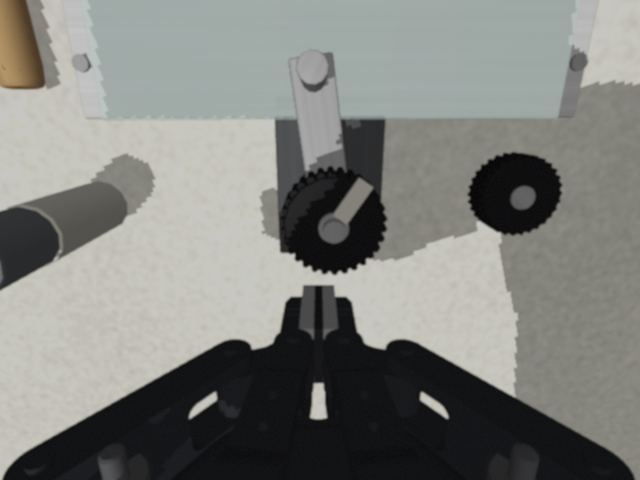

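Request:
{"name": "apply_moves", "arguments": {"moves": [{"claw": 0,"dx": 0,"dy": 0,"dz": 7,"rx": 0,"ry": 0,"rz": 0},{"claw": 0,"dx": 0,"dy": 0,"dz": 10.5,"rx": 0,"ry": 0,"rz": 0},{"claw": 0,"dx": 0,"dy": 0,"dz": 10.9,"rx": 0,"ry": 0,"rz": 0},{"claw": 0,"dx": 3.5,"dy": 0,"dz": 10.9,"rx": 0,"ry": 0,"rz": 0},{"claw": 0,"dx": 7,"dy": 0,"dz": 10.9,"rx": 0,"ry": 0,"rz": 0},{"claw": 0,"dx": 10.5,"dy": 0,"dz": 10.9,"rx": 0,"ry": 0,"rz": 0},{"claw": 0,"dx": 13.5,"dy": 0,"dz": 10.9,"rx": 0,"ry": 0,"rz": 0},{"claw": 0,"dx": 14,"dy": 0,"dz": 6,"rx": 0,"ry": 0,"rz": 0},{"claw": 0,"dx": 14,"dy": 0,"dz": -3,"rx": 0,"ry": 0,"rz": 0},{"claw": 0,"dx": 14,"dy": 0,"dz": -3,"rx": 0,"ry": 0,"rz": 0},{"claw": 0,"dx": 14,"dy": 0,"dz": -3,"rx": 0,"ry": 0,"rz": 0}]}}

```text
t: 15.7
tool_pos: [446.4, -12.7, 229.3]
ee_rot: [-1.058, 1.445, -1.431]
ft_force: [-0.1, 0.1, -0.0]
opening: 0.1
```

```bash
python3 -c "
from h import *
where();s=wsnap('w10.png');np.save('E10.npy',s['extrinsics']);where()"
```

```text
t 15.7 bed xy -42.7 -7.0 z 229.3 F bed -0.1 0.1 -0.0
t 15.75 bed xy -42.5 -6.9 z 229.2 F bed -0.1 0.5 -0.5
```

View pics/w10.png

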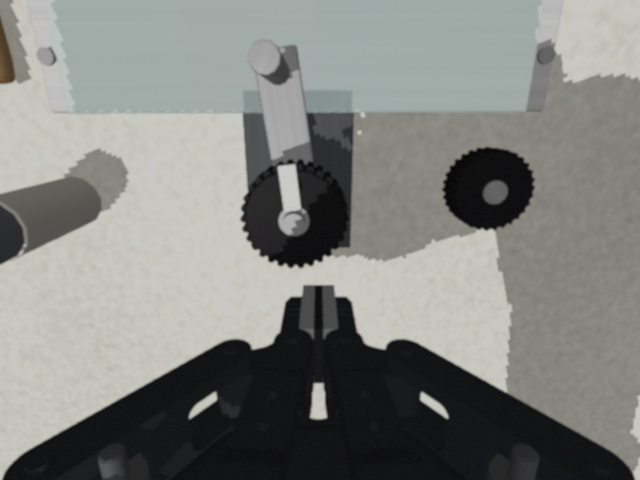

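Request:
{"name": "apply_moves", "arguments": {"moves": [{"claw": 0,"dx": 10,"dy": -20,"dz": 0,"rx": 0,"ry": 0,"rz": 0},{"claw": 0,"dx": 25,"dy": -40,"dz": 0,"rx": 0,"ry": 0,"rz": 0},{"claw": 0,"dx": 35,"dy": -40,"dz": 25,"rx": 0,"ry": 0,"rz": 0},{"claw": 0,"dx": 35,"dy": -40,"dz": 55,"rx": 0,"ry": 0,"rz": 0},{"claw": 0,"dx": 27,"dy": -40,"dz": 80,"rx": 0,"ry": 0,"rz": 0},{"claw": 0,"dx": 20,"dy": -40,"dz": 95,"rx": 0,"ry": 0,"rz": 0},{"claw": 0,"dx": 20,"dy": -40,"dz": 95,"rx": 0,"ry": 0,"rz": 0},{"claw": 0,"dx": 20,"dy": -40,"dz": 95,"rx": 0,"ry": 0,"rz": 0}]}}

```text
t: 16.55
tool_pos: [531.0, -60.8, 267.9]
ee_rot: [-1.059, 1.445, -1.43]
ft_force: [-1.1, 0.8, -0.4]
opening: 0.1
```

```bash
python3 -c "
from h import *
np.set_printoptions(precision=2,suppress=True)
where();s=wsnap('w11.png');np.save('E11.npy',s['extrinsics']);where();print(bot.sense()['joint_pos'])
t=snap('top','t11.png');bed(52.5,-25,228)"
```

```text
t 16.55 bed xy 52.4 -27.4 z 267.9 F bed -1.3 0.4 -0.4
t 16.6 bed xy 51.8 -27.7 z 267.8 F bed -0.4 -1.2 -0.1
[-0.1   0.57  0.18  2.14 -0.21  0.47 -1.64]
t 16.65 pos [530.  -60.9 267.8] zyaw -0.312 F [-0.4  0.   0.2] d [-3.1 39.8  1.6] r [ 0.01 -0.01  0.01]
```

View pics/w11.png

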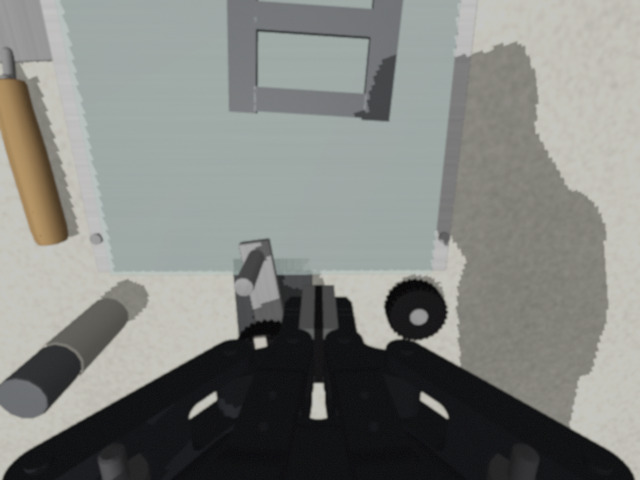

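Request:
{"name": "apply_moves", "arguments": {"moves": [{"claw": 0,"dx": 0,"dy": 15,"dz": 1,"rx": 0,"ry": 0,"rz": 0},{"claw": 0,"dx": 0,"dy": 30,"dz": 1,"rx": 0,"ry": 0,"rz": 0},{"claw": 0,"dx": 0,"dy": 40,"dz": 1,"rx": 0,"ry": 0,"rz": 0},{"claw": 0,"dx": 0,"dy": 40,"dz": 1,"rx": 0,"ry": 0,"rz": 0},{"claw": 0,"dx": 0,"dy": 40,"dz": 1,"rx": 0,"ry": 0,"rz": 0}]}}

```text
t: 17.15
tool_pos: [529.9, -61.3, 227.9]
ee_rot: [-1.06, 1.447, -1.43]
ft_force: [0.4, -0.1, 0.3]
opening: 0.0
```

```bash
python3 -c "
from h import *
where();s=wsnap('w12.png');bed(52.5,-15,228)"
```

```text
t 17.15 bed xy 51.6 -28.2 z 227.9 F bed 0.5 0.1 0.3
t 17.2 pos [530.2 -61.4 228.2] zyaw -0.312 F [ 0.2 -0.8  0.4] d [-13.2   0.1   0.6] r [ 0.015 -0.007  0.006]
```

View pics/w12.png

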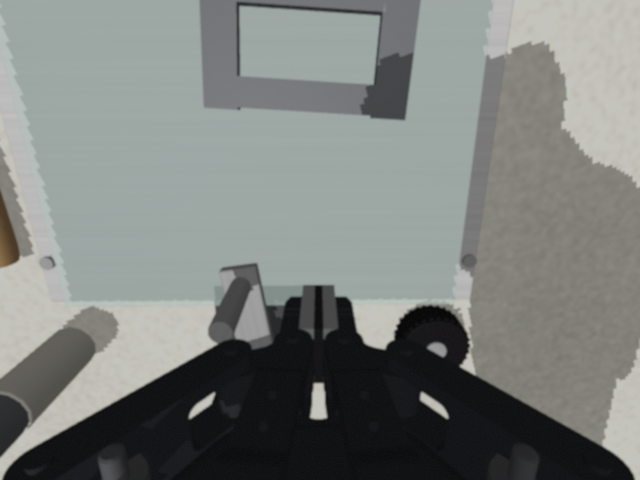

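Request:
{"name": "apply_moves", "arguments": {"moves": [{"claw": 0,"dx": -4,"dy": -5,"dz": 1,"rx": 0,"ry": 0,"rz": 0},{"claw": 0,"dx": -10,"dy": -5,"dz": 1,"rx": 0,"ry": 0,"rz": 0},{"claw": 0,"dx": -15,"dy": -5,"dz": 1,"rx": 0,"ry": 0,"rz": 0},{"claw": 0,"dx": -19,"dy": -5,"dz": 1,"rx": 0,"ry": 0,"rz": 0},{"claw": 0,"dx": -23,"dy": -5,"dz": 1,"rx": 0,"ry": 0,"rz": 0},{"claw": 0,"dx": -27,"dy": -5,"dz": 1,"rx": 0,"ry": 0,"rz": 0}]}}

```text
t: 17.8
tool_pos: [539.2, -35.8, 232.9]
ee_rot: [-1.06, 1.447, -1.43]
ft_force: [-1.8, -1.2, 1.1]
opening: 0.0
```

```bash
python3 -c "
from h import *
where();s=wsnap('w13.png');where()"
```

```text
t 17.8 bed xy 52.8 -1.1 z 232.9 F bed -1.3 -1.6 1.1
t 17.85 bed xy 52.7 -0.3 z 232.8 F bed -0.7 -1.0 0.3
```

View pics/w13.png

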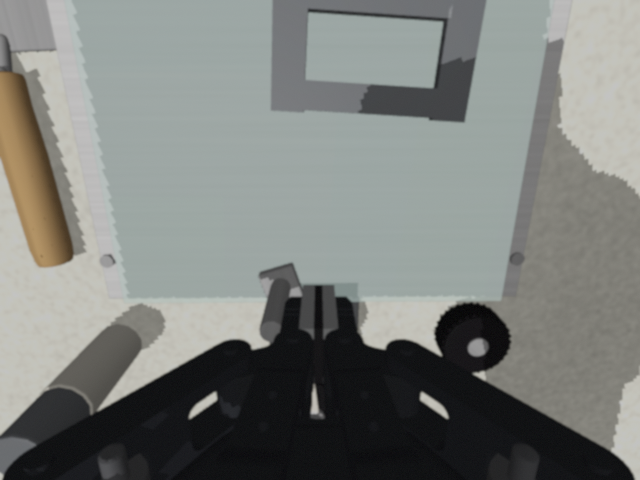

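Request:
{"name": "apply_moves", "arguments": {"moves": [{"claw": 0,"dx": -4.9,"dy": 0,"dz": 0.6,"rx": 0,"ry": -0.1,"rz": 0},{"claw": 0,"dx": -10.2,"dy": 0,"dz": -0.1,"rx": 0,"ry": -0.2,"rz": 0},{"claw": 0,"dx": -15.4,"dy": 0,"dz": -1.4,"rx": 0,"ry": -0.3,"rz": 0},{"claw": 0,"dx": -20.5,"dy": 0,"dz": -3.2,"rx": 0,"ry": -0.4,"rz": 0},{"claw": 0,"dx": -25.3,"dy": 0,"dz": -5.4,"rx": 0,"ry": -0.5,"rz": 0},{"claw": 0,"dx": -29.9,"dy": 0,"dz": -8.2,"rx": 0,"ry": -0.6,"rz": 0}]}}

```text
t: 18.45
tool_pos: [540.8, -4.3, 232.7]
ee_rot: [-1.345, 1.004, -0.982]
ft_force: [0.1, -1.1, -1.0]
opening: -0.2
```

```bash
python3 -c "
from h import *
where();s=wsnap('w14.png');where();print(bot.sense()['joint_pos'].round(2));bed(27.2,46,233)
snap('scene','s14.png')
a=cv2.imread('pics/s14.png');cv2.imwrite('pics/s14c.png',cv2.resize(a[150:300,220:420],None,fx=4,fy=4))"
```

```text
t 18.45 bed xy 44.9 29.4 z 232.7 F bed 0.4 -1.1 -1.0
t 18.5 bed xy 44.2 30.2 z 232.6 F bed -1.1 -1.7 -0.2
[-0.09  0.63  0.01  2.13 -0.02  0.4  -1.33]
t 18.5 pos [540.5  -3.4 232.6] zyaw 0.296 F [-1.5 -1.3 -0.2] d [-22.7  -0.2  -5.1] r [0.018 0.601 0.   ]
```

View pics/w14.png

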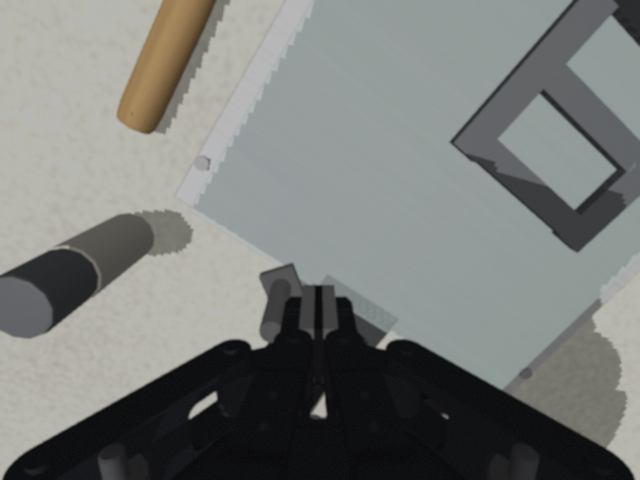

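View pics/s14c.png

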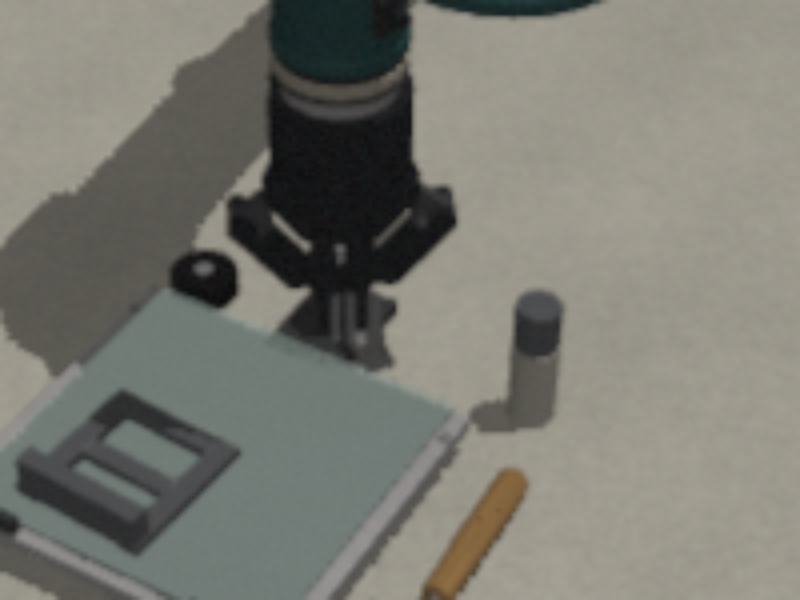

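Request:
{"name": "apply_moves", "arguments": {"moves": [{"claw": 0,"dx": -4.6,"dy": 0,"dz": -0.2,"rx": 0,"ry": -0.1,"rz": 0},{"claw": 0,"dx": -10,"dy": 0,"dz": -0.9,"rx": 0,"ry": -0.2,"rz": 0},{"claw": 0,"dx": -15.2,"dy": 0,"dz": -2.2,"rx": 0,"ry": -0.3,"rz": 0},{"claw": 0,"dx": -20.2,"dy": 0,"dz": -4,"rx": 0,"ry": -0.4,"rz": 0},{"claw": 0,"dx": -25,"dy": 0,"dz": -6.2,"rx": 0,"ry": -0.5,"rz": 0},{"claw": 0,"dx": -25,"dy": 0,"dz": -6.2,"rx": 0,"ry": -0.5,"rz": 0},{"claw": 0,"dx": -18,"dy": 0,"dz": -2.5,"rx": 0,"ry": -0.5,"rz": 0},{"claw": 0,"dx": -14,"dy": 0,"dz": 0,"rx": 0,"ry": -0.5,"rz": 0},{"claw": 0,"dx": -14,"dy": 0,"dz": 0,"rx": 0,"ry": -0.5,"rz": 0}]}}

```text
t: 19.45
tool_pos: [537.6, 8.7, 232.8]
ee_rot: [-1.489, 0.626, -0.602]
ft_force: [0.5, -0.0, 0.1]
opening: -0.5
```

```bash
python3 -c "
from h import *
where();s=wsnap('w15.png');np.save('E15.npy',s['extrinsics']);where()"
```

```text
t 19.45 bed xy 37.9 40.9 z 232.8 F bed 0.5 0.1 0.1
t 19.5 bed xy 37.3 41.2 z 232.7 F bed -0.6 0.2 0.2
```

View pics/w15.png

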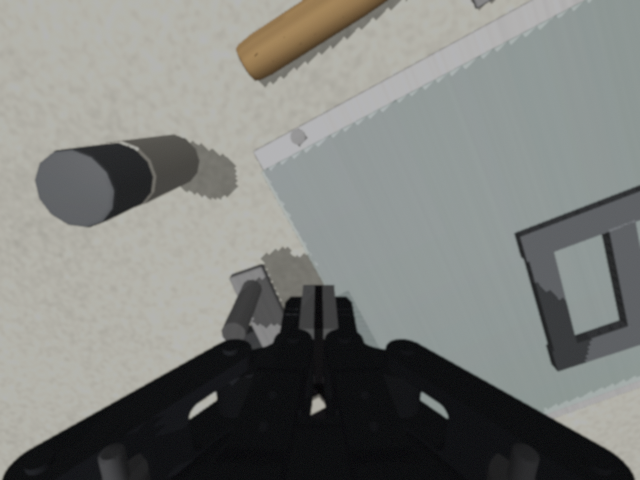

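Request:
{"name": "apply_moves", "arguments": {"moves": [{"claw": 0,"dx": 2,"dy": -20,"dz": 0,"rx": 0,"ry": 0,"rz": 0},{"claw": 0,"dx": 2,"dy": -50,"dz": 0,"rx": 0,"ry": 0,"rz": 0},{"claw": 0,"dx": 2,"dy": -80,"dz": -20,"rx": 0,"ry": 0,"rz": 0},{"claw": 0,"dx": 2,"dy": -110,"dz": -50,"rx": 0,"ry": 0,"rz": 0},{"claw": 0,"dx": 2,"dy": -130,"dz": -80,"rx": 0,"ry": 0,"rz": 0},{"claw": 0,"dx": 2,"dy": -130,"dz": -80,"rx": 0,"ry": 0,"rz": 0},{"claw": 0,"dx": 2,"dy": -130,"dz": -80,"rx": 0,"ry": 0,"rz": 0}]}}

```text
t: 20.2
tool_pos: [484.0, -49.3, 364.1]
ee_rot: [-1.488, 0.626, -0.603]
ft_force: [0.6, 0.9, 0.5]
opening: 0.3
```

```bash
python3 -c "
from h import *
where();s=wsnap('w16.png');np.save('E16.npy',s['extrinsics']);where()
snap('scene','s16.png')
a=cv2.imread('pics/s16.png');cv2.imwrite('pics/s16c.png',cv2.resize(a[180:330,220:420],None,fx=4,fy=4,interpolation=cv2.INTER_CUBIC))"
```

```text
t 20.2 bed xy 4.2 -30.6 z 364.1 F bed 0.3 1.1 0.5
t 20.25 bed xy 4.4 -29.8 z 363.6 F bed 0.2 0.4 0.3
```

View pics/w16.png

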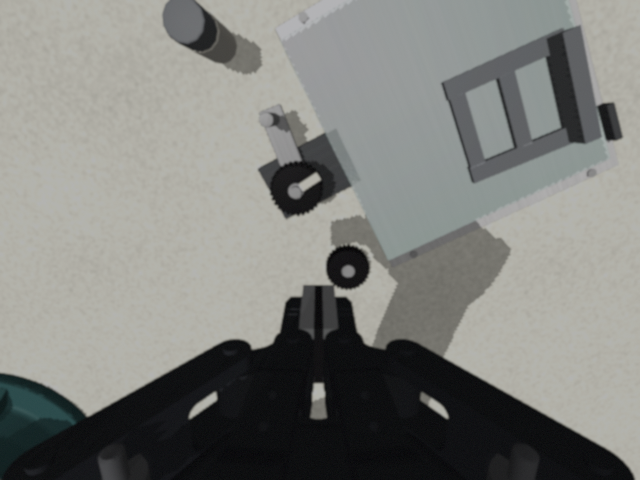

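View pics/s16c.png

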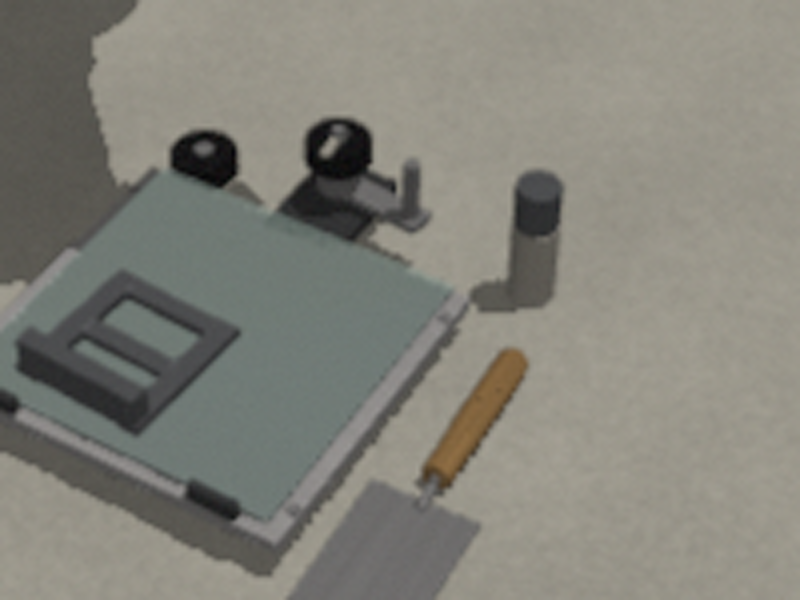

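```bash
python3 -c "
from h import *
s=bot.snapshot('wrist');s['extrinsics']=np.load('E16.npy')
an=lambda a,b:np.arctan2(*(b-a)[[1,0]])-YAW
st=ray(295,191,s,78);print('stud',st.round(1))
print('post',ray(268.5,118,s,79.5).round(1),'keeper',an(st,ray(268.5,118,s,79.5)).round(2))
print('rib',an(ray(295,191,s,75),ray(319,177,s,75)).round(2))
where()"
```

```text
stud [488.6 -17.5  78. ]
post [512.   29.5  79.5] keeper 1.41
rib 0.05
t 20.35 bed xy 4.6 -29.1 z 363.0 F bed 0.1 0.7 -0.0
```

```bash
python3 -c "
from h import *
print(bot.sign_off())"
```

```text
the job is handed in; nothing more can be done
None
```

I loosened the nut by two full turns with the closed fingertip, then pushed the keeper aside by its post until it was clear of the glass. I handed the job in at about 20 s, with the arm raised and touching nothing.

- **Nut:** six strokes along its rim, pressing with about 5–8 N each time I read the force. I followed the white pointer in wrist pictures after each stroke. It ended at about 12.6 rad against the target of 12.57, with the pointer 0.05 rad from the bed's +x in the last picture.
- **Keeper:** it needed only 1–2 N at the post. It now stands at about 1.41 rad, past the 1.1 rad where it stops overhanging, and the wrist and scene pictures show no part of it over the glass.
- **Everything else:** the last scene picture shows the glass, bracket, spare nut, glue stick and scraper where they were at the start. I did not look again at the driver or the nozzle jar, but the arm did not go near them after its first approach.

- **Force limits:** forces were read only at the end of each move call, so anything higher during a stroke would not have shown. The highest I read was about 9 N.
- **Position disagreement:** the cameras disagreed by up to 4 mm on where the stud is. One of my wrist readings was also about 3 mm off because the arm was still settling. I measured again before touching the nut.

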